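Hang the round sander on the spring balancer

ROBOT

A 6-joint arm with a two-finger parallel gripper is mounted at the origin on the work surface. World frame = base frame: x ahead of the robot, y to its left, z up, the work surface at z = 0. Lengths are in mm, angles in rad, forces in N, time in s.
With the tool pointing down it reaches from about 350 to 875 mm from the base axis. Payload 4.2 kg.
Tool frame: the origin (TCP) lies midway between the tips of the shut fingers; the grasp point (between the pads) lies 19 mm behind it; y points along the fingers, x is the direction in which the jaws open and shut, and the axes are right-handed (so a half turn about y gives the same grasp; the last joint's range is limited). The gripper opens to 85 mm and grips with 20 to 120 N. Pads are 22 mm wide; open, the fingers measure 114 mm over their backs; the gripper's body (76 mm by 85 mm) begins 54 mm behind the grasp point. The pads swing forward as they close: fully open they stand 13 mm farther back than shut.
Start: joints at [-1.086, 0.385, 0.008, 0, -1.194, -0.259], TCP at [139.946, -609.109, 231.312] pointing down, gripper open.
Joint ranges: [-3.14, 3.14], [-1.21, 2.06], [-1.07, 1.41], [-3.16, 2.05], [-2.99, -0.16], [-3.1, 3.1]. Speed limits (rad/s): [2.79, 2.79, 3.14, 3.14, 3.14, 3.14].

INTERFACE

Orientations are given as a unit quaternion [x, y, z, w].
In Python, from bench import read_state, get_image, job_done gives the robot as it stands.
- The arm moves only by the tool play_rows, never from a script. Its argument "series" is a list of rows, each a list of 7 numbers: the shift along the tool's x, y, z in m, then the turn, a rotation vector about the tool's x, y, z in rad, then the finger opening in m, from 0 to 0.0854. In form: [[x, y, z, wx, wy, wz, claw], ...]. A call has 1 to 10 rows; each row shifts and turns the pose as measured when the row begins, along the tool's axes as they then stand; what a row does not reach is not made up. A row lasts 1/10 s, in which the tool goes at most 50 mm and 8.59 degrees, less where a joint would pass 70% of its speed; a pose out of reach is approached as far as the arm can. A call with a gripper value outside its range is refused whole. The fingers move at their own pace and stop on an object; the grip force is fixed at half the most. Time passes only in rows, so rows that do not move let the fingers close. It gives the time, the measured TCP pose, the force and the opening at its end, in the units of the state.
- read_state(): the state, without advancing time (a new reading comes with each control period).
- get_image(name): name is "scene" or "top"; returns a dict with "color" (480x640x3 uint8, red, green, blue), "intrinsics" (3x3 intrinsics, pixels), "origin" and "orientation" of the camera in the world. Camera axes: x right, y down, z forward; pixel columns grow to the right and rows downward; lengths in mm; the calibration is good to about 2 mm. A picture is of the moment at which its call begins. There is no depth.
- job_done(): hands the job in, once; it reports no verdict.
The state is a dict: "clock": time; "joints": joint angles; "joint_vel": joint speeds; "joint_efforts": joint torques, N m; "position": TCP position; "ee_rot": TCP orientation; "contact_force": force on the tool from outside, world axes, zero at the start; "wrist_torque": the same for the moment, N m; "gripper_width": finger opening in mm.
Only numpy, scipy, OpenCV 4.12 (cv2) and the standard library are available. Lean on these libraries where they do the work, as an engineer would, in place of code of your own. Each camera call takes 0.05 s, during which the arm holds its last target. There are 200 camera calls.

TASK

Hang the palm sander with the round pad on the spring balancer: take the balancer's hook by its rubber grip, pull it down beside the standing sander, slide it along the rail so that the hook passes under the sander's steel bail, and let go so that the spring lifts the sander clear of the bench. Leave the sander with the square pad where it stands.

Things in the scene. Friction and masses are not known exactly. Their poses are not given: they have to be found in the camera images.
- round_sander: Palm sander to hang, about 0.55 kg, loose: round pad 120 mm across, black body 74 mm across, top at 80 mm, and over it an arched steel bail of 8 mm bar. Origin: centre of the pad's underside, z up. Bail in the x-z plane: legs at x = -40 and 40 mm, crown above the origin, underside at 145 mm. It stands under the hook's line of travel to 10 mm, its x within 15 degrees of the grip's x.
- square_sander: The other sander, to be left alone: the same body and bail (crown's top at 153 mm) but a square pad, 112 x 104 mm. Origin and axes as for the round one. It stands on the same line, 220 to 340 mm away, on either side.
- hook_grip (a point): Centre of the hook's rubber grip: upright post 26 mm thick, cap 38 mm wide from 14 to 22 mm above it, arm from 32 to 48 mm below it running 150 mm along +x to the mast. z up, y along the rail. Below, a shank of 8 mm bar on the z axis ends in a J opening to +y: floor for the bail 115 mm below, at y = 20 mm (underside 123 mm below); tip at y = 40 mm, top 94 mm below; 32 mm clear gap.
- hook_slide (a joint): How far the hook is pulled down (m): 0 = up, grip 325 mm above the bench; 0.115 = lower stop, where it still clears a sander's body. Sprung up with 9 to 11 N, damped: let go, it rises by itself within a second, slower with a sander on it. Its mast rolls on a trolley along the rail (about 1 N, 260 mm either way of the rail's middle) and stays where left; the hook cannot move in x or turn.
There are look-alikes about, which are no part of the job. Leave any red look-alike of the round_sander alone.

How it is judged:
By the outcome, as a careful person would: the job done as asked, in the order asked, and still so for the second after the job is handed in, with the robot touching nothing.
It also fails if it takes over 45 s, if anything falls off the work surface, if the arm or the gripper's body presses on something with over 40 N, if the wrist force passes 120 N, or if a joint passes its speed limit or range.

## Working session

There is one attempt and no reset: what is moved stays moved. The work goes in short steps, Python scripts to look and compute and a tool call to move; the robot and the scene stay as the last step left them, time stands still between calls to the robot, and variables do not carry over. Pictures are saved under pics/ and viewed, about 8 in all and at most 12, crops included, and the job is handed in when it is done.

Besides the shell and the picture viewer there is one more tool, called after "Request:" as a command line: name --pt "numbers of a row" for each row, then --argument value for the rest. play_rows: Moves the arm, as the interface text tells. Its arguments: {"type":"object","properties":{"series":{"type":"array","items":{"type":"array","items":{"type":"number"}}}},"required":["series"]}

```bash
mkdir -p pics
cat > h.py <<'E'
import numpy as np,cv2
from scipy.spatial.transform import Rotation as R
from bench import read_state,get_image,job_done
def cam(n):
    d=get_image(n); return d
def rays(d,uv):
    K=np.array(d['intrinsics']);uv=np.atleast_2d(uv).astype(float)
    c=np.c_[uv,np.ones(len(uv))]@np.linalg.inv(K).T
    return np.array(d['origin']),R.from_quat(d['orientation']).apply(c)
def atz(d,uv,z):
    o,r=rays(d,uv); return o+r*((z-o[2])/r[:,2])[:,None]
def proj(d,P):
    p=R.from_quat(d['orientation']).inv().apply(np.atleast_2d(P)-np.array(d['origin']))@np.array(d['intrinsics']).T
    return p[:,:2]/p[:,2:]
def save(d,n,crop=None,s=1):
    im=d['color'][:,:,::-1]
    if crop: im=im[crop[1]:crop[3],crop[0]:crop[2]]
    cv2.imwrite('pics/'+n,cv2.resize(im,None,fx=s,fy=s,interpolation=cv2.INTER_CUBIC))
E
python3 - <<'E'
from h import *
for n in('scene','top'):
    d=cam(n);save(d,n+'1.png');print(n,d['origin'],d['orientation'],d['intrinsics'])
s=read_state();print(s['ee_rot'],s['position'],s['clock'],s['contact_force'])
E
```

```text
scene [ 831.49203508 -567.7297085   646.63923767] [ 0.84110328  0.28519311 -0.15094189 -0.43408146] [[457.99991454   0.         323.52787659]
 [  0.         457.99991454 239.61227937]
 [  0.           0.           1.        ]]
top [ 370.24934053  -62.23188722 1240.30198018] [-0.70350956  0.71016465 -0.01455881  0.02298934] [[609.30883642   0.         326.3488912 ]
 [  0.         609.30883642 235.18023884]
 [  0.           0.           1.        ]]
[ 0.43998237  0.55350718 -0.55269823 -0.44110088] [ 139.82541431 -608.62784067  230.33387751] 0.1 [ 1.19937772 -0.67797599  1.26392332]
```

View pics/scene1.png

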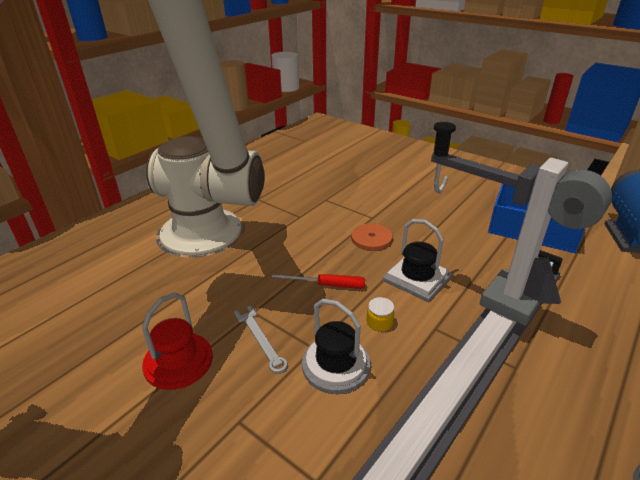

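View pics/top1.png

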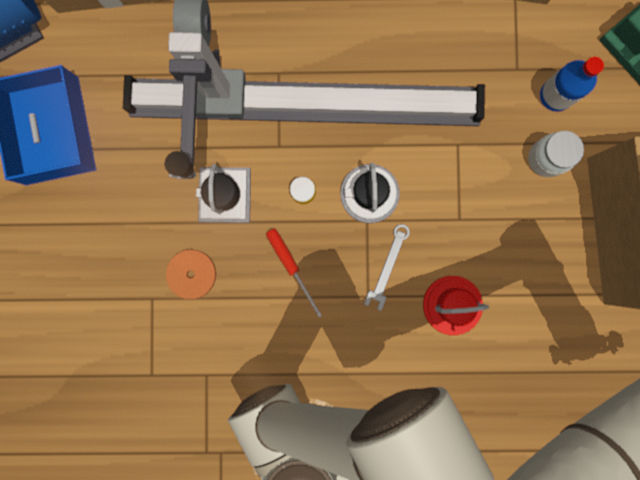

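The top view shows world +x up and +y to the left. The hook cap is at (179,163), the square sander at (224,194) and the round one at (370,193). The red look-alike is at (453,305). The hook opens to +y, so it has to travel raised past both sanders, come down on the −y side of the round one, and then slide toward +y.

Run:
```python
from h import *
a=cam('top');b=cam('scene')
def tri(u,v):
    o1,r1=rays(a,u);o2,r2=rays(b,v);r1=r1[0]/np.linalg.norm(r1);r2=r2[0]/np.linalg.norm(r2)
    t=np.linalg.lstsq(np.c_[r1,-r2],o2-o1,rcond=None)[0]
    return ((o1+t[0]*r1+o2+t[1]*r2)/2).round(1),np.linalg.norm(o1+t[0]*r1-o2-t[1]*r2).round(1)
print('cap top z347',atz(a,[179,163],347),tri([179,163],[445,127]))
print('rail edge',atz(a,[[135,82],[475,89]],40))
print('round pad',atz(a,[370,193],18)); print('pad scene',atz(b,[337,362],18))
# bail legs/crown
print('crown top',atz(b,[337,303],153), 'top px bail ends',atz(a,[[366,165],[375,211]],149))
print('square', atz(a,[224,195],18))
p=cv2.cvtColor(a['color'],cv2.COLOR_RGB2BGR)
A=cv2.resize(p[125:235,140:420],None,fx=2.8,fy=2.8,interpolation=cv2.INTER_CUBIC)
q=cv2.cvtColor(b['color'],cv2.COLOR_RGB2BGR)
B=cv2.resize(q[280:400,280:400],None,fx=2.2,fy=2.2,interpolation=cv2.INTER_CUBIC)
C=cv2.resize(q[100:220,400:520],None,fx=2.2,fy=2.2,interpolation=cv2.INTER_CUBIC)
m=np.zeros((308+264,784,3),np.uint8);m[:308]=A;m[308:,:264]=B;m[308:,300:564]=C;cv2.imwrite('pics/z1.png',m)
s=read_state();Rt=R.from_quat(s['ee_rot']).as_matrix();print(Rt.round(3),s['position'])
```

```text
cap top z347 [[527.02789777 165.60305856 347.        ]] (array([528.7, 167.1, 343.5]), np.float64(2.4))
rail edge [[ 745.77080584  333.1075125    40.        ]
 [ 722.87626101 -347.02626341   40.        ]]
round pad [[ 519.53403317 -136.66739745   18.        ]]
pad scene [[ 527.37292732 -141.97411878   18.        ]]
crown top [[ 524.22333563 -140.11556558  153.        ]] top px bail ends [[ 554.35688814 -122.13680985  149.        ]
 [ 470.95380768 -137.24209853  149.        ]]
square [[518.59320904 158.08619283  18.        ]]
[[-0.224 -0.    -0.975]
 [ 0.975  0.001 -0.224]
 [ 0.001 -1.     0.   ]] [ 139.84116232 -608.79945799  230.64884128]
```

View pics/z1.png

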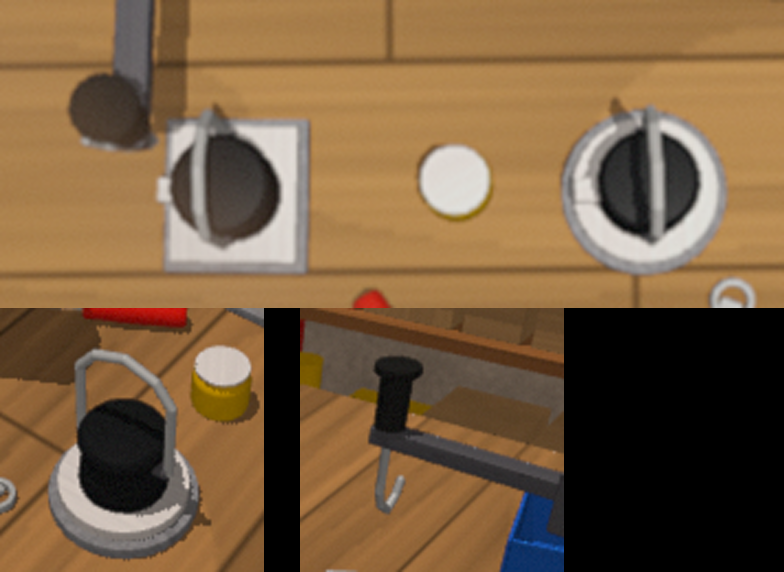

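Request:
play_rows --pt "0 -0.045 0 0 0.129 0 0.0854" --pt "0 -0.045 0 0 0.129 0 0.0854" --pt "0 -0.045 0 0 0 0 0.0854" --pt "0 -0.045 0 0 0 0 0.0854" --pt "0.043 0 -0.02 0 0 0 0.0854" --pt "0.043 0 -0.02 0 0 0 0.0854" --pt "0.043 0 -0.02 0 0 0 0.0854" --pt "0.043 0 -0.02 0 0 0 0.0854" --pt "0.043 0 -0.02 0 0 0 0.0854" --pt "0.043 0 -0.02 0 0 0 0.0854"

```text
clock: 1.2
position: [273.9, -353.5, 414.0]
ee_rot: [-0.511, -0.488, 0.484, 0.516]
contact_force: [1.1, 0.3, -0.7]
gripper_width: 85.4
```

```bash
cat >> h.py <<'E'
def to(P,yaw=88.07):
    s=read_state();M=R.from_quat(s['ee_rot']).as_matrix();p=np.array(s['position'])
    dx=np.array([np.cos(np.radians(yaw)),np.sin(np.radians(yaw)),0]);D=np.c_[dx,[0,0,-1],np.cross(dx,[0,0,-1])]
    print('t',s['clock'],'pos',p.round(1),'F',np.round(s['contact_force'],1),'w',round(s['gripper_width'],1))
    print('shift',(M.T@(np.array(P)-p)).round(1),'rot',R.from_matrix(M.T@D).as_rotvec().round(3))
E
python3 -c "
from h import *
to([527.5,165.5,400])
d=cam('top');print(atz(d,[373.2,188],151),atz(d,[179.3,163.2],347))"
```

```text
t 1.2 pos [ 273.9 -353.5  414. ] F [ 1.1  0.3 -0.7] w 85.4
shift [ 532.1   18.6 -224.5] rot [-0.002 -0.022  0.01 ]
[[ 512.2551116  -134.42698569  151.        ]] [[526.72419532 165.15602819 347.        ]]
```

Request:
play_rows --pt "0.045 0 -0.019 0 -0.022 0.01 0.0854" --pt "0.045 0 -0.019 0 0 0 0.0854" --pt "0.045 0 -0.019 0 0 0 0.0854" --pt "0.045 0 -0.019 0 0 0 0.0854" --pt "0.045 0 -0.019 0 0 0 0.0854" --pt "0.045 0 -0.019 0 0 0 0.0854" --pt "0.045 0 -0.019 0 0 0 0.0854" --pt "0.045 0 -0.019 0 0 0 0.0854" --pt "0.045 0 -0.019 0 0 0 0.0854" --pt "0.045 0 -0.019 0 0 0 0.0854"

```text
clock: 2.25
position: [476.7, 101.9, 417.5]
ee_rot: [0.508, 0.495, -0.49, -0.506]
contact_force: [0.6, -1.4, -0.7]
gripper_width: 85.4
```

```bash
python3 -c "
from h import *
to([527.5,165.5,400])"
```

```text
t 2.25 pos [476.7 101.9 417.5] F [ 0.6 -1.4 -0.7] w 85.4
shift [ 65.   18.  -48.7] rot [0.007 0.004 0.003]
```

Request:
play_rows --pt "0.033 0.008 -0.025 0.007 0.004 0.003 0.0854" --pt "0.033 0.008 -0.025 0 0 0 0.0854" --pt "0 0 0 0 0 0 0.0854" --pt "0 0 0 0 0 0 0.0854"

```text
clock: 2.65
position: [531.4, 175.1, 397.9]
ee_rot: [-0.506, -0.492, 0.495, 0.507]
contact_force: [-0.0, 0.0, 0.0]
gripper_width: 85.7
```

```bash
python3 -c "
from h import *
to([527.5,165.5,400])
d=cam('scene');save(d,'s2.png',(360,20,560,200),3)"
```

```text
t 2.65 pos [531.4 175.1 397.9] F [-0.  0.  0.] w 85.7
shift [-9.7 -2.   3.7] rot [-0.004  0.008 -0.002]
```

View pics/s2.png

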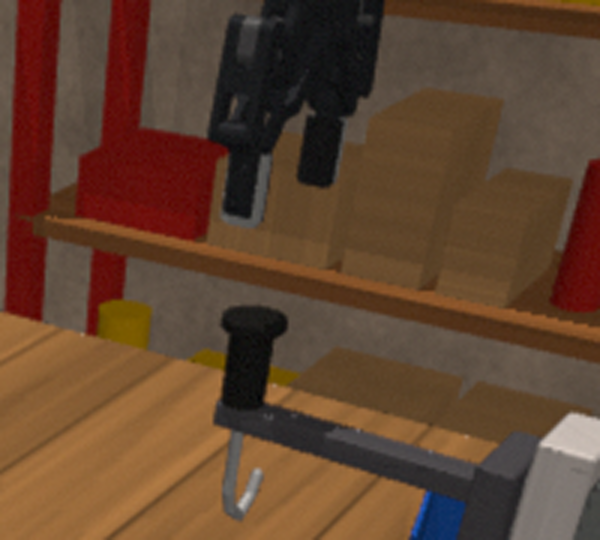

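The picture shows the open fingers above the cap (cap in the crop at (254,320), fingertips at (245,220) and (318,183)). I'll correct the offset and descend.

Request:
play_rows --pt "-0.01 0 0.004 -0.004 0.008 0 0.0854" --pt "0 0 0 0 0 0 0.0854" --pt "0 0.02 0 0 0 0 0.0854" --pt "0 0.02 0 0 0 0 0.0854" --pt "0 0.02 0 0 0 0 0.0854" --pt "0 0.015 0 0 0 0 0.0854" --pt "0 0 0 0 0 0 0.0854"

```text
clock: 3.4
position: [523.9, 156.6, 328.0]
ee_rot: [0.512, 0.494, -0.485, -0.509]
contact_force: [0.2, 0.6, -0.0]
gripper_width: 85.6
```

```bash
python3 -c "
from h import *
to([527.5,165.5,304])
d=cam('top');e=cam('scene')
import numpy as np
A=cv2.resize(d['color'][110:230,120:270],None,fx=2.6,fy=2.6);B=cv2.resize(e['color'][80:200,380:530],None,fx=2.6,fy=2.6)
cv2.imwrite('pics/g1.png',np.hstack([A,B])[:,:,::-1])"
```

```text
t 3.4 pos [523.9 156.6 328. ] F [ 0.2  0.6 -0. ] w 85.6
shift [ 8.9 24.1 -3. ] rot [ 0.012 -0.009  0.005]
```

View pics/g1.png

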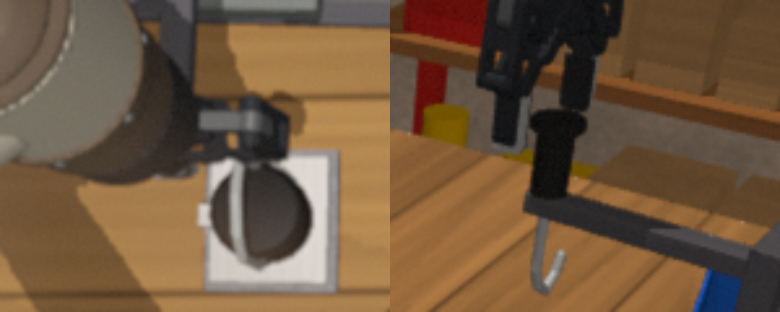

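Fingers straddle the cap (right crop: cap at (557,122), fingers at either side), a little off to one side. Correcting and going down the rest.

Request:
play_rows --pt "0.007 0 -0.003 0.01 -0.008 0.004 0.0854" --pt "0 0.01 0 0 0 0 0.0854" --pt "0 0.01 0 0 0 0 0.0854" --pt "0 0 0 0 0 0 0.0854" --pt "0 0 0 0 0 0 0.0854"

```text
clock: 4.0
position: [530.0, 164.8, 312.4]
ee_rot: [0.51, 0.496, -0.487, -0.507]
contact_force: [0.2, 1.9, 0.8]
gripper_width: 84.8
```

```bash
python3 -c "
from h import *
to([527.5,165.5,304])"
```

```text
t 4.0 pos [530.  164.8 312.4] F [0.2 1.9 0.8] w 84.8
shift [0.5 8.4 2.6] rot [0.011 0.    0.006]
```

Go down 8 mm and close.

Request:
play_rows --pt "0 0.007 0.002 0.008 0 0.004 0.0854" --pt "0 0 0 0 0 0 0.0854" --pt "0 0 0 0 0 0 0.015" --pt "0 0 0 0 0 0 0.015" --pt "0 0 0 0 0 0 0.015" --pt "0 0 0 0 0 0 0.015" --pt "0 0 0 0 0 0 0.015"

```text
clock: 4.7
position: [528.4, 165.4, 305.7]
ee_rot: [0.509, 0.493, -0.49, -0.508]
contact_force: [-0.4, 0.3, -0.2]
gripper_width: 35.3
```

```bash
python3 -c "
from h import *
to([527.5,165.5,304])"
```

```text
t 4.7 pos [528.4 165.4 305.7] F [-0.4  0.3 -0.2] w 35.3
shift [0.  1.7 0.9] rot [0.004 0.001 0.003]
```

Request:
play_rows --pt "0 0 0 0 0 0 0.015" --pt "0 0 0 0 0 0 0.015" --pt "0 0 0 0 0 0 0.015"

```text
clock: 5.0
position: [528.4, 165.4, 305.7]
ee_rot: [0.509, 0.493, -0.49, -0.508]
contact_force: [0.4, 0.7, 0.8]
gripper_width: 35.5
```

Opening stopped at 35 mm against an expected 26. I'll look before pulling.

```bash
python3 -c "
from h import *
e=cam('scene');save(e,'g2.png',(400,80,500,180),5)
print(proj(e,[[527.5,165.5,347],[527.5,165.5,325],[527.5,165.5,339]]))"
```

```text
[[443.54252043 125.3476566 ]
 [441.73958911 137.28706793]
 [442.88030241 129.73301129]]
```

View pics/g2.png

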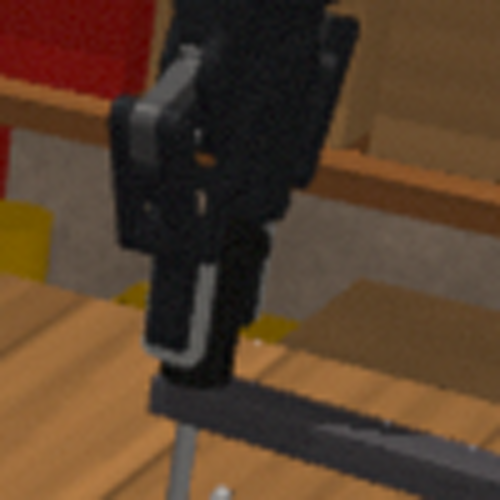

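The pads seem to be bearing on the cap rim rather than the post, so I'll reopen, go about 8 mm lower and close again.

Request:
play_rows --pt "0 0 0 0 0 0 0.06" --pt "0 0 0 0 0 0 0.06" --pt "0 0.008 0 0.004 0 0.003 0.06" --pt "0 0 0 0 0 0 0.06" --pt "0 0 0 0 0 0 0.015" --pt "0 0 0 0 0 0 0.015" --pt "0 0 0 0 0 0 0.015" --pt "0 0 0 0 0 0 0.015" --pt "0 0 0 0 0 0 0.015"

```text
clock: 5.95
position: [528.1, 165.2, 296.5]
ee_rot: [-0.508, -0.491, 0.492, 0.508]
contact_force: [0.0, -0.1, 0.0]
gripper_width: 32.7
```

Request:
play_rows --pt "0 0 0 0 0 0 0.015" --pt "0 0 0 0 0 0 0.015" --pt "0 0 0 0 0 0 0.015"

```text
clock: 6.25
position: [528.1, 165.2, 296.5]
ee_rot: [-0.508, -0.491, 0.492, 0.508]
contact_force: [0.1, 0.1, -0.6]
gripper_width: 32.1
```

Request:
play_rows --pt "0 0 0 0 0 0 0" --pt "0 0 0 0 0 0 0" --pt "0 0 0 0 0 0 0" --pt "0 0 0 0 0 0 0" --pt "0 0 0 0 0 0 0"

```text
clock: 6.75
position: [528.1, 165.2, 296.5]
ee_rot: [-0.508, -0.491, 0.492, 0.508]
contact_force: [-0.1, 0.1, -0.0]
gripper_width: 32.0
```

```bash
python3 -c "
from h import *
to([527.5,165.5,296])
e=cam('scene');save(e,'g3.png',(400,80,500,180),5)"
```

```text
t 6.75 pos [528.1 165.2 296.5] F [-0.1  0.1 -0. ] w 32.0
shift [0.3 0.5 0.6] rot [-0.002  0.    -0.001]
```

View pics/g3.png

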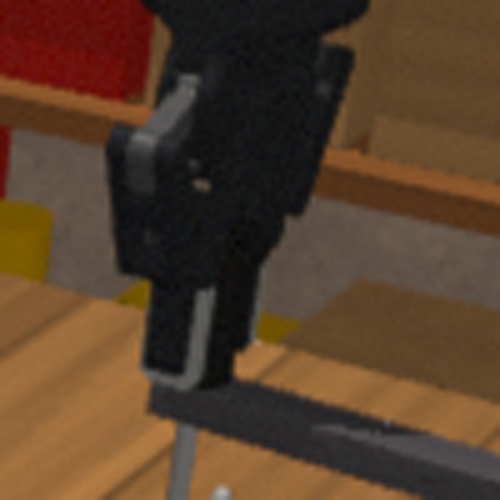

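The fingers are around the post just above the arm (crop tip at (175,380)). The opening is steady at 32 mm, so the clamp is firm. I'll slide along −y while raised and watch the forces.

Request:
play_rows --pt "-0.01 0 0 0 0 0 0" --pt "-0.02 0 0 0 0 0 0" --pt "-0.02 0 0 0 0 0 0" --pt "-0.02 0 0 0 0 0 0" --pt "0 0 0 0 0 0 0"

```text
clock: 7.3
position: [525.3, 94.2, 296.6]
ee_rot: [-0.507, -0.492, 0.492, 0.509]
contact_force: [0.9, -0.2, -1.0]
gripper_width: 32.1
```

```bash
python3 -c "
from h import *
to([515,-212,297])"
```

```text
t 7.3 pos [525.3  94.2 296.6] F [ 0.9 -0.2 -1. ] w 32.1
shift [-306.3   -0.7    0.5] rot [-0.001  0.002  0.001]
```

Request:
play_rows --pt "-0.02 0 0 0 0 0 0" --pt "-0.03 0 0 0 0 0 0" --pt "-0.03 0 0 0 0 0 0" --pt "-0.035 0 0 0 0 0 0" --pt "-0.035 0 0 0 0 0 0" --pt "-0.035 0 0 0 0 0 0" --pt "-0.035 0 0 0 0 0 0" --pt "-0.03 0 0 0 0 0 0" --pt "-0.02 0 0 0 0 0 0" --pt "0 0 0 0 0 0 0"

```text
clock: 8.3
position: [514.4, -182.5, 296.5]
ee_rot: [-0.506, -0.493, 0.491, 0.51]
contact_force: [1.0, -0.1, 0.1]
gripper_width: 32.3
```

```bash
python3 -c "
from h import *
to([515,-212,297])"
```

```text
t 8.3 pos [ 514.4 -182.5  296.5] F [ 1.  -0.1  0.1] w 32.3
shift [-29.5  -0.7  -1.5] rot [-0.002  0.002  0.006]
```

Request:
play_rows --pt "-0.015 0 0 0 0 0 0" --pt "-0.017 0 0 0 0 0 0" --pt "0 0 0 0 0 0 0" --pt "0 0.01 0 0 0 0 0" --pt "0 0.015 0 0 0 0 0" --pt "0 0.01 0 0 0 0 0" --pt "0 0 0 0 0 0 0"

```text
clock: 9.0
position: [513.6, -217.0, 273.8]
ee_rot: [0.511, 0.494, -0.491, -0.504]
contact_force: [-3.5, 0.0, 8.3]
gripper_width: 32.3
```

```bash
python3 -c "
from h import *
to([514,-212,190])
e=cam('scene');save(e,'g4.png',(200,80,440,400),1.8)"
```

```text
t 9.0 pos [ 513.6 -217.   273.8] F [-3.5  0.   8.3] w 32.3
shift [ 5.3 83.8  0.5] rot [ 0.009  0.004 -0.004]
```

View pics/g4.png

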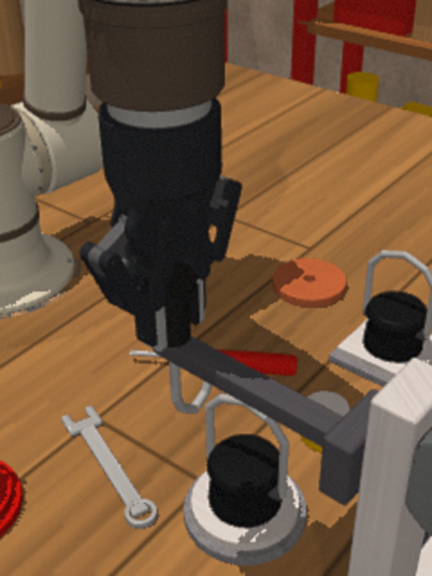

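The hook has come down with the gripper, and the J is visible at crop (190,400), short of the round sander's bail (210–285, 400). I'll pull down further.

Request:
play_rows --pt "0 0.015 0 0.009 0.004 -0.004 0" --pt "0 0.015 0 0 0 0 0" --pt "0 0.015 0 0 0 0 0" --pt "0 0.015 0 0 0 0 0" --pt "0 0.012 0 0 0 0 0" --pt "0 0 0 0 0 0 0"

```text
clock: 9.65
position: [514.0, -218.0, 223.8]
ee_rot: [0.515, 0.494, -0.492, -0.499]
contact_force: [-2.1, -0.9, 8.3]
gripper_width: 32.0
```

```bash
python3 -c "
from h import *
to([514,-212,187])"
```

```text
t 9.65 pos [ 514.  -218.   223.8] F [-2.1 -0.9  8.3] w 32.0
shift [ 6.5 36.7  0.8] rot [ 0.017  0.005 -0.013]
```

Request:
play_rows --pt "0 0.015 0 0.015 0.004 -0.01 0" --pt "0 0.015 0 0 0 0 0" --pt "0 0.012 0 0 0 0 0" --pt "0 0.004 0 0 0 0 0" --pt "0 0.002 0 0 0 0 0"

```text
clock: 10.15
position: [513.6, -218.7, 191.4]
ee_rot: [0.513, 0.492, -0.493, -0.501]
contact_force: [-4.4, -0.5, 10.2]
gripper_width: 31.9
```

```bash
python3 -c "
from h import *
to([514,-212,187])
e=cam('scene');save(e,'g5.png',(240,240,420,400),3.3)"
```

```text
t 10.15 pos [ 513.6 -218.7  191.4] F [-4.4 -0.5 10.2] w 31.9
shift [ 6.8  4.4 -0.1] rot [ 0.01   0.005 -0.012]
```

View pics/g5.png

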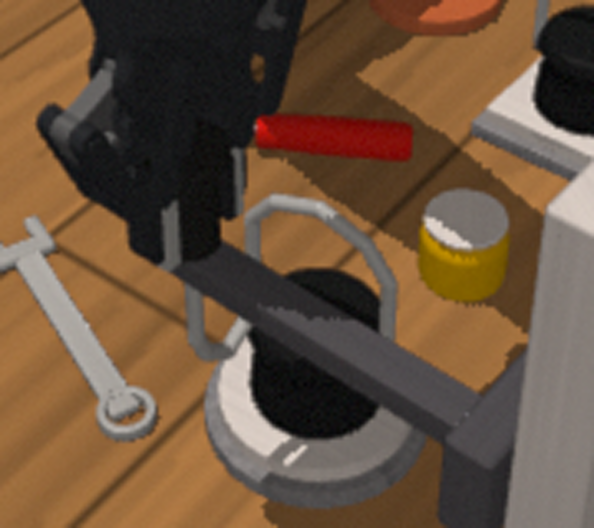

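Hook J at crop (210,345) and bail crown at (290,200). The arm passes above the crown. I'll slide about 60 mm toward +y, adding a little downward per row against the spring.

Request:
play_rows --pt "0.01 0.004 0 0.01 0.004 -0.01 0" --pt "0.012 0.003 0 0 0 0 0" --pt "0.012 0.003 0 0 0 0 0" --pt "0.01 0.003 0 0 0 0 0" --pt "0.004 0.003 0 0 0 0 0" --pt "0 0.003 0 0 0 0 0"

```text
clock: 10.8
position: [515.6, -170.5, 188.9]
ee_rot: [0.513, 0.493, -0.493, -0.501]
contact_force: [-4.8, -0.6, 11.3]
gripper_width: 32.5
```

```bash
python3 -c "
from h import *
to([514.5,-157.5,190])"
```

```text
t 10.8 pos [ 515.6 -170.5  188.9] F [-4.8 -0.6 11.3] w 32.5
shift [13.  -1.3  1.4] rot [ 0.011  0.005 -0.012]
```

Request:
play_rows --pt "0.008 0.003 0 0.01 0.004 -0.01 0" --pt "0.005 0.003 0 0 0 0 0" --pt "0 0.003 0 0 0 0 0"

```text
clock: 11.1
position: [515.8, -157.0, 187.8]
ee_rot: [0.51, 0.492, -0.493, -0.504]
contact_force: [-4.3, 0.5, 12.1]
gripper_width: 32.4
```

```bash
python3 -c "
from h import *
to([514.5,-157.5,190])
e=cam('scene');d=cam('top');save(e,'g6.png',(270,270,390,370),5)
p=np.array(read_state()['position']);g=p+[0,0,28.5]
print('hook floor/tip/shank px if grip at TCP',proj(e,[g+[.7,20,-115],g+[1.4,40,-94],g+[0,0,-100]]).round(1))
print('crown px for y',[(y,proj(e,[516,y,149]).round(1).tolist()) for y in(-130,-138,-146)])"
```

```text
t 11.1 pos [ 515.8 -157.   187.8] F [-4.3  0.5 12.1] w 32.4
shift [-0.5 -2.2  1.3] rot [ 0.006  0.004 -0.006]
hook floor/tip/shank px if grip at TCP [[334.  323.3]
 [341.7 307.3]
 [326.2 323.7]]
crown px for y [(-130, [[336.6, 299.2]]), (-138, [[333.6, 302.0]]), (-146, [[330.5, 304.8]])]
```

View pics/g6.png

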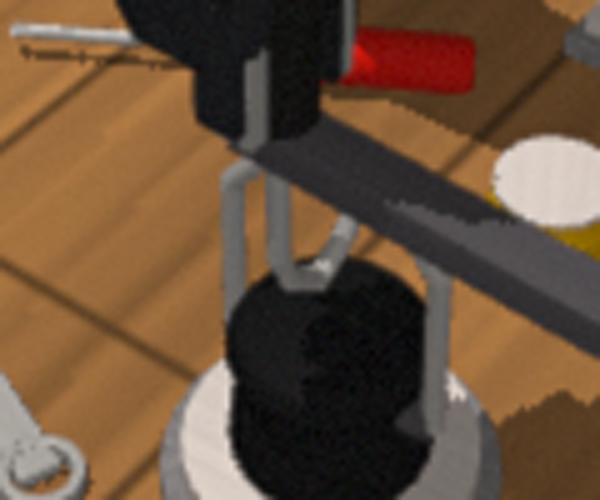

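The hook stands inside the bail opening: shank at crop (278,220) and floor at (305,285). The computed hook floor pixel matches the crown at y≈−138. I'll raise it, still held, until the tip passes the crown, then check.

Request:
play_rows --pt "0 -0.005 0 0.006 0.004 -0.006 0" --pt "0 -0.008 0 0 0 0 0" --pt "0 -0.008 0 0 0 0 0" --pt "0 -0.003 0 0 0 0 0" --pt "0 0.002 0 0 0 0 0"

```text
clock: 11.7
position: [515.9, -156.2, 221.1]
ee_rot: [0.51, 0.493, -0.492, -0.504]
contact_force: [-3.9, -0.4, 9.7]
gripper_width: 32.2
```

```bash
python3 -c "
from h import *
to([514.5,-157.5,226])
e=cam('scene');save(e,'g7.png',(270,240,390,340),5)"
```

```text
t 11.7 pos [ 515.9 -156.2  221.1] F [-3.9 -0.4  9.7] w 32.2
shift [-1.4 -4.9  1.4] rot [ 0.007  0.004 -0.005]
```

View pics/g7.png

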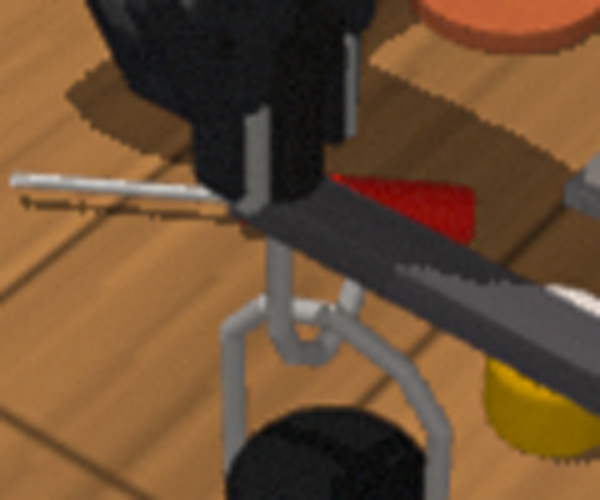

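The crown (crop (300,310)) now lies inside the J, between shank and tip, above its floor. I'll ease up until seated, let go and back off upward.

Request:
play_rows --pt "0 -0.003 0 0 0 0 0" --pt "0 -0.002 0 0 0 0 0" --pt "0 0 0 0 0 0 0.0854" --pt "0 -0.002 0 0 0 0 0.0854" --pt "0 -0.02 0 0 0 0 0.0854" --pt "0 -0.035 0 0 0 0 0.0854" --pt "0 -0.045 0 0 0 0 0.0854" --pt "0 -0.045 0 0 0 0 0.0854" --pt "0 -0.045 0 0 0 0 0.0854" --pt "0 -0.02 0 0 0 0 0.0854"

```text
clock: 12.75
position: [512.5, -150.5, 443.0]
ee_rot: [0.506, 0.492, -0.495, -0.506]
contact_force: [-0.1, 0.3, 0.5]
gripper_width: 85.6
```

Request:
play_rows --pt "0 -0.02 0 0 0 0 0.0854" --pt "0 0 0 0 0 0 0.0854" --pt "0 0 0 0 0 0 0.0854" --pt "0 0 0 0 0 0 0.0854" --pt "0 0 0 0 0 0 0.0854" --pt "0 0 0 0 0 0 0.0854" --pt "0 0 0 0 0 0 0.0854" --pt "0 0 0 0 0 0 0.0854" --pt "0 0 0 0 0 0 0.0854" --pt "0 0 0 0 0 0 0.0854"

```text
clock: 13.75
position: [513.3, -148.7, 461.3]
ee_rot: [-0.505, -0.493, 0.496, 0.507]
contact_force: [-0.2, 0.3, 0.8]
gripper_width: 85.6
```

```bash
python3 -c "
from h import *
to([514.5,-157.5,440])
e=cam('scene');save(e,'f1.png',(200,60,520,420),1.6)
print(proj(e,[[516,-157,347],[516,-137,0],[516,-137,65]]))"
```

```text
t 13.75 pos [ 513.3 -148.7  461.3] F [-0.2  0.3  0.8] w 85.6
shift [-8.8 21.3 -1.6] rot [-0.005  0.011 -0.002]
[[325.81174899 197.68330609]
 [333.36580741 363.85588047]
 [333.60058439 338.40625287]]
```

View pics/f1.png

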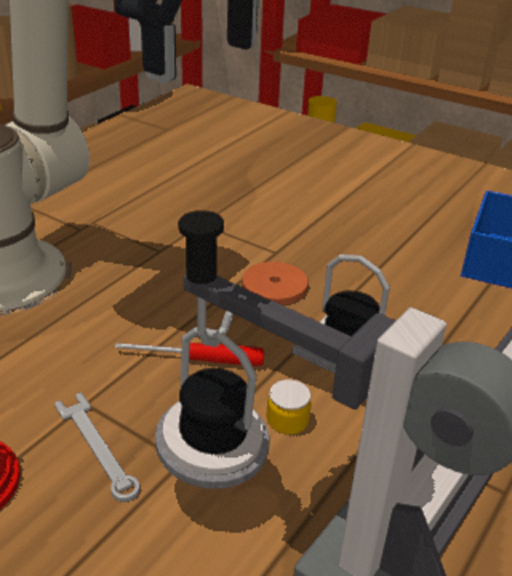

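The sander hangs clear: cap pixel (326,199) against (326,198) predicted for fully up, and the pad is about 65 mm above the bench. I'll let it settle, then hand in.

Request:
play_rows --pt "0 0 0 0 0 0 0.0854" --pt "0 0 0 0 0 0 0.0854" --pt "0 0 0 0 0 0 0.0854" --pt "0 0 0 0 0 0 0.0854" --pt "0 0 0 0 0 0 0.0854" --pt "0 0 0 0 0 0 0.0854" --pt "0 0 0 0 0 0 0.0854" --pt "0 0 0 0 0 0 0.0854" --pt "0 0 0 0 0 0 0.0854" --pt "0 0 0 0 0 0 0.0854"

```text
clock: 14.8
position: [513.2, -148.7, 461.6]
ee_rot: [-0.505, -0.493, 0.496, 0.506]
contact_force: [-0.1, 0.6, 0.5]
gripper_width: 85.4
```

```bash
python3 -c "
from h import *
a=cam('scene')['color'].astype(int);b=cam('scene')['color'].astype(int)
o=cv2.imread('pics/f1.png');c=cv2.resize(a[60:420,200:520,::-1].astype('uint8'),None,fx=1.6,fy=1.6,interpolation=cv2.INTER_CUBIC)
print('change vs 1s ago, sander region',np.abs(o.astype(int)-c)[330:490,150:275].mean(), 'noise',np.abs(a-b).mean())
print(job_done())"
```

```text
change vs 1s ago, sander region 3.0095833333333335 noise 1.500593532986111
the job is handed in; nothing more can be done
None
```

The round sander is hanging on the balancer's hook, clear of the bench, and I handed the job in at about 15 s. I gripped the hook, slid it raised past both sanders and pulled it down on the far side of the round one. I then slid it back under the bail, let go, and backed the arm off upward.

- **Last picture:** the hook is fully up (cap within a pixel of the predicted position). The pad is about 65 mm above the bench, the gripper is well clear, and the square sander and the red look-alike show no sign of being disturbed.
- **Stillness:** the hanging sander's image changed by 3.0 grey levels over the last second. Camera noise measured 1.5, but on an unscaled full frame, so the comparison is rough and a slight sway can't be ruled out.
- **Forces:** readings at the end of each move stayed at or below about 13 N.
- **Disagreement:** the fingers stopped at 32 mm on the grip instead of the expected 26 mm, probably because they also bore on the cap's rim. The hold did not slip.

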